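Turn a tray of mounted lenses over in a turn-over fixture

ROBOT

A 6-joint arm with a two-finger parallel gripper is mounted at the origin on the work surface; the furniture and walls round the work are solid. World frame = base frame: x ahead of the robot, y to its left, z up, the work surface at z = 0. Lengths are in mm, angles in rad, forces in N, time in s.
With the tool pointing down it reaches from about 300 to 875 mm from the base axis. Payload 4.2 kg.
Tool frame: the origin (TCP) lies between the finger pads; the fingertips stand 14 mm ahead of it and the grasp point (between the pads) lies 5 mm behind it; z points along the fingers, y is the line along which they close (so a half turn about z gives the same grasp; the last joint's range is limited). The gripper opens to 85 mm and grips with 20 to 120 N. Pads are 22 mm wide; open, the fingers measure 114 mm over their backs; the gripper's body (76 mm by 85 mm) begins 54 mm behind the grasp point. The pads swing forward as they close: fully open they stand 13 mm farther back than shut.
Start: joints at [1.163, 0.32, 1.565, -0, 1.257, -0.02], TCP at [217.442, 532.319, 206.838] pointing down, gripper open.
Joint ranges: [-3.11, 3.11], [-0.84, 2.01], [0.21, 2.61], [-1.34, 4.49], [0.05, 2.63], [-2.56, 2.56]. Speed limits (rad/s): [2.57, 2.57, 3.14, 3.14, 3.14, 3.14].

INTERFACE

Orientations are given as a unit quaternion [x, y, z, w].
In Python, from workcell import manip gives the robot as it stands. Calls block until the motion is done:
- manip.movep(position, orientation): joint-space move of the TCP to a pose.
- manip.move_l(position, orientation=None, vel=150, f_stop=None): straight line of the TCP; orientation=None keeps the orientation; vel is the mean speed in mm/s. With f_stop (N) it stops when the force on the tool has changed by that much, and returns True; else False.
- manip.movej(angles): joint-space move.
- manip.move_gripper(opening, grip_force=None): finger opening in mm; grip_force is the grip in N (None keeps the last); returns when the fingers have stopped.
- manip.pause(seconds).
- manip.ik(position, orientation): joint angles nearest the present ones, or None.
- manip.capture(name): name is "side" or "top" or "wrist"; returns the picture (480x640x3 uint8, red, green, blue); there is no depth.
- manip.camera_model(name): a dict with "mtx" (3x3 intrinsics, pixels), "R" (3x3) and "t" (3): a world point X has camera coordinates R X + t. Camera axes: x right, y down, z forward; pixel columns grow to the right and rows downward; lengths in mm; the calibration is good to about 2 mm. A picture is of the moment at which its call begins: read the wrist's pose just before it. camera_model takes no time and is no camera call; for the wrist camera it gives the pose at the moment of the call.
A pose or a line that the arm cannot do raises manip.PlanningError and nothing moves.
- manip.finish_job(): hands the job in; it is judged then, once.
Readings, each from a call of its own:
- manip.read_time_s(): time.
- manip.read_joint_positions(): joint angles.
- manip.read_joint_vel(): joint speeds.
- manip.read_joint_torque(): joint torques, N m.
- manip.read_eef_pos(): TCP position.
- manip.read_tcp_rot(): TCP orientation.
- manip.read_force(): force on the tool from outside, world axes, zero at the start.
- manip.read_ft_torque(): the same for the moment, N m.
- manip.read_finger_gap(): finger opening in mm.
- manip.read_finger_force(): force on a finger pad.
Only numpy, scipy, OpenCV 4.12 (cv2) and the standard library are available. Lean on these libraries where they do the work, as an engineer would, in place of code of your own. Each camera call takes 0.05 s, during which the arm holds its last target. There are 200 camera calls.

TASK

Put the lenses that lie on the grey cleaning pad into free pockets of the tray in the turn-over fixture, domed side up as they lie; then cap that tray squarely with the spare tray that lies face down on the wooden tile, close the empty far half of the fixture over the two, and turn the closed halves over together by the pin of the near half so that the lenses end up back side up in the spare tray. Swing the near half back open, lift off the emptied tray and lay it face down, as it comes, on the wooden tile, and leave the other things on the bench alone.

Things in the scene. Friction and masses are not known exactly. Their poses are not given: they have to be found in the camera images.
- fixture: turn-over fixture, fixed: dark base plate 176 x 206 x 8 mm, two bearing posts (at y = +-88 mm, 56 mm high), two shallow aluminium shell halves on one hinge axis, like the covers of a book. Origin: centre of the plate's underside; y along the hinge, x from the near half (-x, robot's side) to the far half (+x). Each half spans 8.5 to 73.5 mm off the axis and 159 mm along y
- hinge (a point): middle of the hinge axis, 45 mm above the bench, axes as the fixture's. It lies in the parting plane: an open half's rim is at this height. A half's cavity, 13.5 to 68.5 mm off the axis, 149 mm along y, is 10.3 mm deep, so its floor is 34.7 mm above the bench; the two closed cavities just hold two trays face to face. Finger notches 48 mm wide in the long walls
- near_half (a joint): angle of the near half, rad: 0 = open on the robot's side, cavity up (at the start it holds the first tray), pi/2 = upright, pi = turned right over onto the far side, cavity down. The hinge is stiff (0.2 N m of friction): the half stays where it is left
- far_half (a joint): angle of the far half, rad: 0 = open on the far side, cavity up (up to 0.4 at the start), pi = swung over, closed on the near half. Same stiff hinge, stays where it is left: with the far half closed on it, the near half swung over by its pin pushes the far half ahead of itself and the two stay closed; swinging the far half instead would open them
- near_half_pin (a point): middle of the steel pin (10 mm thick, 40 mm long, parallel to the hinge, black 18 mm stop disc at its end) by which the near half is swung; it stands out from the half's +y end, 66 mm off the hinge axis (99.5 mm along y from the hinge's middle), in the parting plane. Grip it here from above; the pin may turn between fingers that keep pointing down
- far_half_pin (a point): middle of the steel pin (10 mm thick, 40 mm long, parallel to the hinge, black 18 mm stop disc at its end) by which the far half is swung; it stands out from the half's -y end, 66 mm off the hinge axis (99.5 mm along y from the hinge's middle), in the parting plane. Grip it here from above; the pin may turn between fingers that keep pointing down
- first_tray: black plastic tray 48 (x) x 142 (y) x 10 mm with one row of four square pockets 29 x 29 mm, 5.5 mm deep, at y = -51, -17, 17 and 51 mm; it lies face up in the near half with 3.5 mm of play all round, its top 0.3 mm below the rim. Origin: centre of its plain underside; z points out of the pocketed face. One of its pockets already holds a lens
- spare_tray: empty tray of the same make (48 x 142 x 10 mm, 60 g), lying face down on the wooden tile. Origin: centre of its plain underside, which is on top while the tray is face down; z points out of the pocketed face (down at the start)
- tile: thin wooden tile 120 (x) x 160 (y) x 8 mm, fixed; origin at the centre of its underside, top 8 mm higher
- pad: grey cleaning pad 220 (x) x 140 (y) x 3 mm, fixed; origin at the centre of its underside
- lens_1: mounted lens: aluminium ring 25 mm in diameter and 10 mm high with 1.5 mm bevels, 15 g; a domed glass on one face, a flat glass in a black ring on the back; origin at the centre of the back, z points out of the domed face (up at the start). Stands in a pocket of the first tray at the start, or is absent
- lens_2: mounted lens: aluminium ring 25 mm in diameter and 10 mm high with 1.5 mm bevels, 15 g; a domed glass on one face, a flat glass in a black ring on the back; origin at the centre of the back, z points out of the domed face (up at the start). Stands in a pocket of the first tray at the start, or is absent
- lens_3: mounted lens: aluminium ring 25 mm in diameter and 10 mm high with 1.5 mm bevels, 15 g; a domed glass on one face, a flat glass in a black ring on the back; origin at the centre of the back, z points out of the domed face (up at the start). Lies on the cleaning pad at the start, or is absent
- lens_4: mounted lens: aluminium ring 25 mm in diameter and 10 mm high with 1.5 mm bevels, 15 g; a domed glass on one face, a flat glass in a black ring on the back; origin at the centre of the back, z points out of the domed face (up at the start). Lies on the cleaning pad at the start, or is absent
- lens_5: mounted lens: aluminium ring 25 mm in diameter and 10 mm high with 1.5 mm bevels, 15 g; a domed glass on one face, a flat glass in a black ring on the back; origin at the centre of the back, z points out of the domed face (up at the start). Lies on the cleaning pad at the start, or is absent
- screwdriver: red-handled screwdriver 25 x 194 x 24 mm behind the fixture; bystander, leave it alone; origin at the centre of its underside
- compass: small round compass, 44 mm across, 11 mm high, in front of the tile; bystander, leave it alone; origin at the centre of its underside
- syringe: plastic syringe 26 x 119 x 18 mm beyond the pad; bystander, leave it alone; origin at the centre of its underside
- pen: red and white pen 135 mm long in front of the fixture; bystander, leave it alone; origin at the centre of its underside
Mind the look-alikes: they are no part of the job. Leave any blue or turquoise look-alike of the spare_tray alone.

How it is judged:
By the outcome, as a careful person would: the job done as asked, in the order asked, and still so for the second after the job is handed in, with the robot touching nothing.
Of lens_1, lens_2 only 1 to 1 are there at a start; the rules pass over those that are not, and their reading is None.
Of lens_3, lens_4, lens_5 only 2 to 3 are there at a start; the rules pass over those that are not, and their reading is None.
At some moment in a run one of spare_tray, lens_3, lens_4, lens_5 may be knocked a few centimetres aside while the robot is not near it.
Once in a run the grip may slacken for a moment while it holds something.
It also fails if it takes over 192 s, if anything falls off the work surface, if the arm or the gripper's body presses on something with over 40 N, if the wrist force passes 120 N, or if a joint passes its speed limit or range.

## Working session

There is one attempt and no reset: what is moved stays moved. The work goes in short steps, each a Python script; the robot and the scene stay as the last script left them, time stands still between calls to the robot, and variables do not carry over. Pictures are saved under pics/ and viewed, at most 14 in all, crops included, and the job is handed in when it is done.

```bash
ls; mkdir -p pics; python3 - <<'E'
from workcell import manip as m
import cv2
for n in ("top","side"):
    cv2.imwrite(f"pics/{n}0.png",m.capture(n)[:,:,::-1]); c=m.camera_model(n); print(n,c["mtx"],c["R"],c["t"])
print(m.read_tcp_rot(),m.read_time_s())
c=m.camera_model("wrist");print(c["R"],c["t"],c["mtx"])
E
```

```text
pics
top [[584.58683924   0.         324.48284597]
 [  0.         584.58683924 253.92679364]
 [  0.           0.           1.        ]] [[-0.01209249 -0.99989115 -0.00845368]
 [-0.99426348  0.0129221  -0.10617509]
 [ 0.10627277  0.00712127 -0.99431151]] [ 114.84356009  547.83447731 1509.50237791]
side [[442.36143776   0.         317.81471908]
 [  0.         442.36143776 241.55279533]
 [  0.           0.           1.        ]] [[ 0.99196832 -0.12559085 -0.01502624]
 [-0.05740349 -0.34113904 -0.93825849]
 [ 0.11271064  0.93158526 -0.34560848]] [-530.05071964  114.83069449  965.8808972 ]
[ 1.92670574e-01  9.81263201e-01 -7.47000294e-04 -1.50016919e-04] 0.1
[[ 0.37821672  0.92571376 -0.00247948]
 [ 0.87798286 -0.35786385  0.31793012]
 [ 0.29342497 -0.12242343 -0.94811091]] [-573.68274531  -41.43849558  381.17451926] [[334.66547675   0.         316.96123845]
 [  0.         334.66547675 246.47415146]
 [  0.           0.           1.        ]]
```

View pics/top0.png

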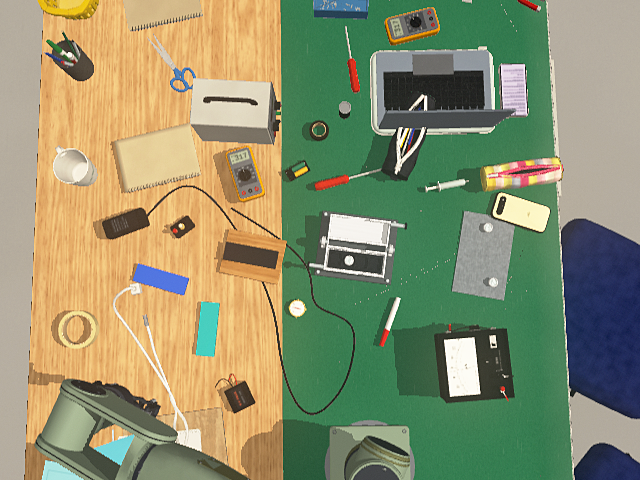

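View pics/side0.png

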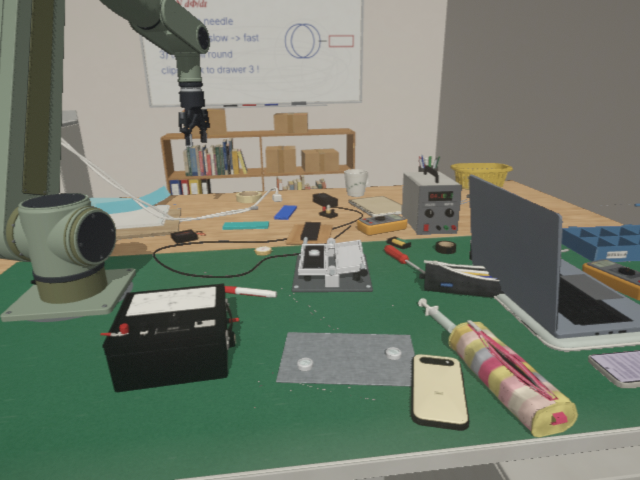

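```bash
cat > h.py <<'E'
from workcell import manip as m
import numpy as np, cv2
from math import *
def q(th):  # tool down, closing line (tool y) at world angle th (rad)
    a=(th+pi/2)/2; return [cos(a),sin(a),0,0]
def px2w(c,u,v,z):
    d=c["R"].T@np.linalg.solve(c["mtx"],[u,v,1.]); o=-c["R"].T@c["t"]
    return (o+d*(z-o[2])/d[2])
def w2px(c,X):
    p=c["mtx"]@(c["R"]@np.array(X,float)+c["t"]); return p[:2]/p[2]
def shot(n,f):
    c=m.camera_model(n); im=m.capture(n); cv2.imwrite(f"pics/{f}.png",im[:,:,::-1]); return c,im
E
python3 - <<'E'
from h import *
c=m.camera_model("top")
for n,u,v,z in [("plateTL",322,211,8),("plateTR",399,219,8),("plateBL",313,276,8),("plateBR",391,284,8),("tile",252,256,8),("spare",253,255,18),("L1",488,227,13),("L2",493,282,13),("traylens",349,260,48),("padC",483,255,3)]:
    print(n,px2w(c,u,v,z).round())
c=m.camera_model("wrist")
R=c["R"];o=-R.T@c["t"];p=np.array(m.read_eef_pos())
from scipy.spatial.transform import Rotation as T
Rt=T.from_quat(m.read_tcp_rot()).as_matrix()
print("cam in tool",Rt.T@(o-p),"axes",(Rt.T@R.T).round(3))
E
```

```text
plateTL [668. 113.   8.]
plateTR [643. -93.   8.]
plateBL [493. 139.   8.]
plateBR [469. -67.   8.]
tile [548. 302.   8.]
spare [550. 298.  18.]
L1 [ 618. -329.   13.]
L2 [ 471. -336.   13.]
traylens [531.  44.  48.]
padC [ 544. -315.    3.]
cam in tool [  81.85118567   -0.20435114 -167.07000635] axes [[-0.    -0.948 -0.318]
 [ 1.     0.    -0.001]
 [ 0.001 -0.318  0.948]]
```

```bash
python3 - <<'E'
from h import *
import pickle
D={}
for n,p in [("tile",[530,300,190]),("fix",[540,23,190]),("pad",[515,-320,190])]:
    m.movep(p,q(pi/2)); m.pause(.1); c,im=shot("wrist","w_"+n); D[n]=(c,im)
    print(n,m.read_eef_pos(),m.read_time_s(),m.read_joint_positions())
pickle.dump(D,open("d.pkl","wb"))
E
```

```text
tile [529.38624826 300.95046336 190.07955501] 1.7 [ 4.97950789e-01  3.83394216e-01  1.51039682e+00  1.69992345e-04
  1.24771902e+00 -1.07445893e+00]
fix [540.21915866  24.32309452 189.91091795] 2.925 [ 2.35430543e-02  2.77480387e-01  1.66981475e+00  3.10926200e-04
  1.19429403e+00 -1.54928942e+00]
pad [ 515.56913209 -318.6740833   190.15364344] 4.375 [-5.72754790e-01  3.78896003e-01  1.51726081e+00  2.92595719e-04
  1.24536507e+00 -2.14559121e+00]
```

View pics/w_fix.png

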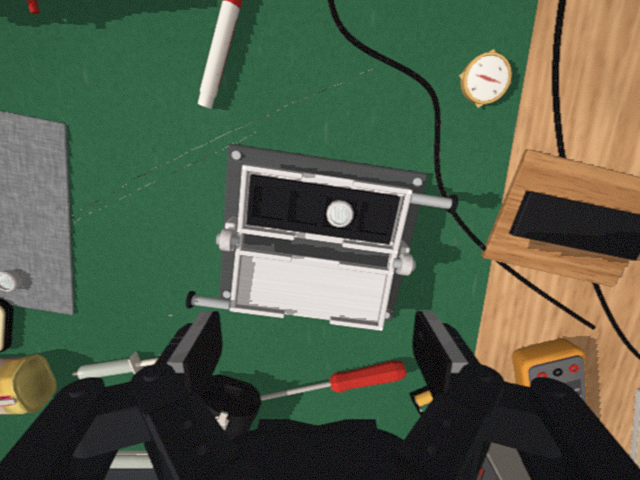

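View pics/w_pad.png

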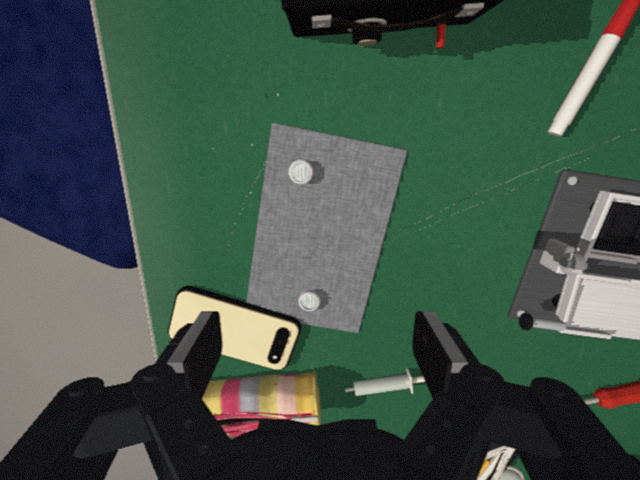

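View pics/w_tile.png

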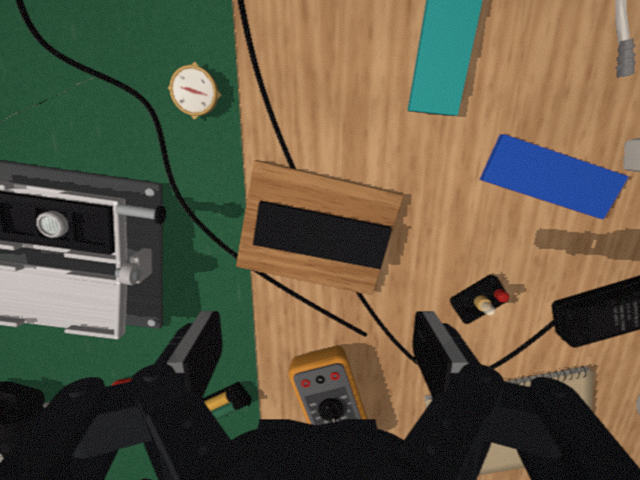

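```bash
python3 - <<'E'
from h import *
import pickle
D=pickle.load(open("d.pkl","rb"))
im=D["fix"][1][140:340,205:465]; cv2.imwrite("pics/cf.png",cv2.resize(im[:,:,::-1],None,fx=3,fy=3,interpolation=cv2.INTER_CUBIC))
a=cv2.resize(D["tile"][1][150:300,230:410],None,fx=2.2,fy=2.2,interpolation=cv2.INTER_CUBIC)
b=cv2.resize(D["pad"][1][110:340,240:410],None,fx=2.2,fy=2.2,interpolation=cv2.INTER_CUBIC)
o=np.zeros((506,396+374,3),np.uint8); o[:330,:396]=a;o[:506,396:]=b
cv2.imwrite("pics/ct.png",o[:,:,::-1])
E
```

```text
(no output)
```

View pics/cf.png

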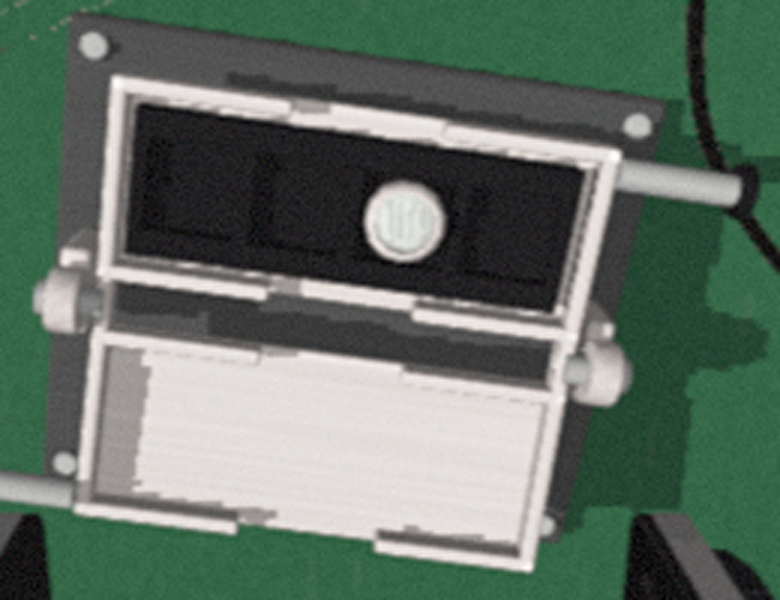

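View pics/ct.png

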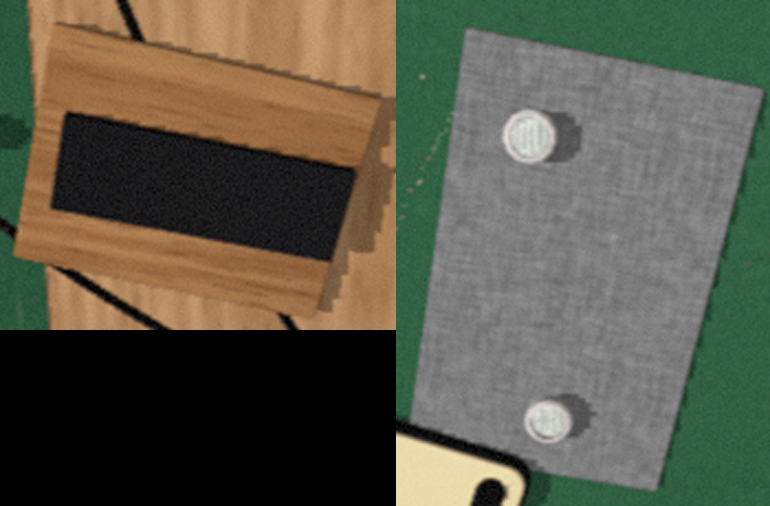

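```bash
python3 - <<'E'
from h import *
import pickle
from scipy.optimize import least_squares as ls
D=pickle.load(open("d.pkl","rb"))
def fit(c,px,obj,x0,far=False):
    px=np.array(px,float);obj=np.array(obj,float)
    def W(p,o):
        o=np.array(o,float); R=np.array([[cos(p[2]),-sin(p[2])],[sin(p[2]),cos(p[2])]])
        return np.array([*(R@o[:2]+p[:2]),o[2]])
    f=lambda p:np.ravel([w2px(c,W(p,o))-u for o,u in zip(obj,px)])
    r=ls(f,x0); return r.x.round(4),r.fun.round(1),W
c=D["fix"][0]
k=lambda L:[(u/3+205,v/3+140) for u,v in L]
p,e,W=fit(c,k([(113,77),(620,152),(575,340),(100,275)]),[(-73.5,-79.5,45),(-73.5,79.5,45),(-8.5,79.5,45),(-8.5,-79.5,45)],[568,23,-.12]); print("fixture",p,e)
def g(a):
    X=lambda r,y:W(p,[r*cos(a[0]),y,45+r*sin(a[0])])
    return np.ravel([w2px(c,X(r,y))-u for (r,y),u in zip([(73.5,-79.5),(73.5,79.5),(8.5,-79.5),(8.5,79.5)],np.array(k([(78,512),(530,570),(98,333),(562,395)])))])
r=ls(g,[.2]);print("far",r.x,r.fun.round(1))
t,e,_=fit(c,k([(135,103),(588,168),(560,312),(125,258)]),[(-24,-71,44.7),(-24,71,44.7),(24,71,44.7),(24,-71,44.7)],[528,28,-.12]);print("tray1",t,e)
l=px2w(c,404/3+205,221/3+140,49.2);print("lens",l)
R=np.array([[cos(p[2]),sin(p[2])],[-sin(p[2]),cos(p[2])]])
print("tray in fix",R@(t[:2]-p[:2]),"lens in fix",R@(l[:2]-p[:2]))
k=lambda L:[(u/2.2+230,v/2.2+150) for u,v in L]
c=D["tile"][0]
print("spare",fit(c,k([(66,112),(356,168),(330,262),(51,208)]),[(-24,-71,18),(-24,71,18),(24,71,18),(24,-71,18)],[550,298,-.1])[:2])
print("tile",fit(c,k([(55,22),(383,97),(315,318),(14,256)]),[(-60,-80,8),(-60,80,8),(60,80,8),(60,-80,8)],[550,298,-.1])[:2])
c=D["pad"][0]
for u,v in [(529,136),(548,421)]: print("L",px2w(c,(u-396)/2.2+240,v/2.2+110,13))
print(m.read_eef_pos())
E
```

```text
fixture [ 5.686332e+02  2.402740e+01 -1.419000e-01] [-0.7 -1.   1.1 -0.9  0.8  1.5 -1.3  1. ]
far [0.09779779] [-0.9 -0.3  0.4 -0.4 -2.  -1.7  1.7 -0.9]
tray1 [ 5.272011e+02  2.966330e+01 -1.322000e-01] [ 0.   0.8  0.6 -0.2 -0.5  0.  -0.1 -0.7]
lens [528.97171665  45.31322476  49.2       ]
tray in fix [-41.81272221  -0.28025058] lens in fix [-42.27318111  15.46278617]
spare (array([ 5.492460e+02,  3.059604e+02, -1.977000e-01]), array([-1.3, -0.2,  1.1,  0.9,  1.2, -0.2, -0.9, -0.1]))
tile (array([ 5.475619e+02,  3.013938e+02, -2.225000e-01]), array([-1.2, -0.8,  0.9,  0.2,  0.4,  0.7, -0. ,  0.3]))
L [ 469.57099888 -335.73034799   13.        ]
L [ 615.46866801 -327.83412543   13.        ]
[ 515.56913209 -318.6740833   190.15364344]
```

```bash
cat >> h.py <<'E'
def go(p,th=None,vel=None,fs=None,tol=.5):
    p=np.array(p,float); o=None if th is None else q(th)
    if vel is None: m.movep(p,o); r=False
    else: r=m.move_l(p,o,vel=vel,f_stop=fs)
    return r
def blobs(c,im,z,xy,rad,thr=185):
    """bright blobs near world xy (at height z) -> world positions, area"""
    g=im.min(2); mask=((g>thr)*255).astype(np.uint8); mask=cv2.morphologyEx(mask,cv2.MORPH_CLOSE,np.ones((7,7)))
    n,_,st,ce=cv2.connectedComponentsWithStats(mask); out=[]
    for i in range(1,n):
        w=px2w(c,*ce[i],z)
        if st[i,4]>120 and np.hypot(*(w[:2]-xy))<rad: out.append((w[:2].round(1),int(st[i,4]),ce[i].round(1)))
    return out
E
python3 - <<'E'
from h import *
m.pause(.2);print(m.read_eef_pos())
m.move_gripper(36,40)
go([470,-336,120],-.135); m.pause(.3); print(m.read_eef_pos(),m.read_time_s(),m.read_joint_positions())
import pickle
c,im=pickle.load(open("d.pkl","rb"))["pad"]; print(blobs(c,im,13,(540,-330),140))
c,im=shot("wrist","w1"); print(blobs(c,im,13,(540,-330),140))
E
```

```text
[ 515.27862115 -319.3784452   190.0995511 ]
[ 470.11585486 -336.00837038  120.09512769] 6.8667 [-6.40464533e-01  3.90756856e-01  1.68729056e+00  2.84897230e-05
  1.06332795e+00 -5.05681874e-01]
[(array([ 469.4, -336.7]), 384, array([299.4, 171.6])), (array([ 614.5, -329.6]), 225, array([307.6, 300.6]))]
[(array([ 615.9, -328.4]), 592, array([490.4, 203.3])), (array([ 469.9, -336.2]), 539, array([316.9, 234.9]))]
```

```bash
python3 - <<'E'
from h import *
go([470,-336.2,40],-.135,200); print(go([470,-336.2,19],None,60,8)); m.pause(.2)
print(m.read_eef_pos()); m.move_gripper(15,40); print(m.read_finger_gap(),m.read_finger_force(),m.read_force(),m.read_eef_pos())
go([470,-336.2,60],None,80); m.pause(.2); print(m.read_finger_gap())
c,im=shot("wrist","w2"); 
print(m.read_time_s())
go([470,-250,120],None,250)
yaw=-.135; T0=np.array([527.3,29.2])
t=T0+np.array([-sin(yaw),cos(yaw)])*-51
go([*t,110],yaw); m.pause(.4); print(t,m.read_eef_pos(),m.read_finger_gap(),m.read_time_s()); c,im=shot("wrist","w3")
E
python3 -c "
import cv2,numpy as np
a=cv2.imread('pics/w2.png')[100:400,120:520];b=cv2.imread('pics/w3.png')[100:400,120:520]
cv2.imwrite('pics/w23.png',np.hstack([a,b]))"
```

```text
False
[ 470.21800872 -336.38815837   19.29988754]
15.150616125431432 0.0 [-0.87005565 -0.31362138 -0.65036065] [ 470.01240164 -336.23333053   19.07184206]
14.547551575008804
9.4167
[520.43589414 -21.33596789] [520.45378378 -21.95627277 110.08225303] 14.602411530431315 11.3167
```

View pics/w23.png

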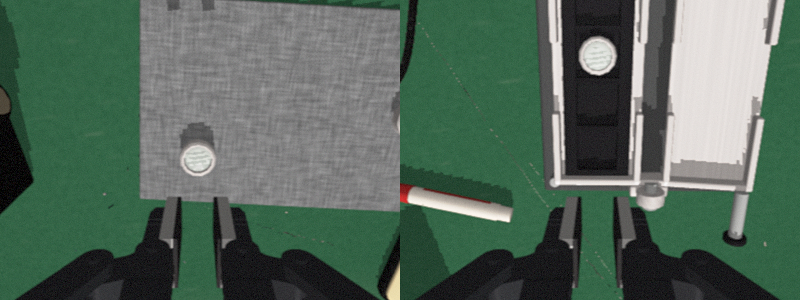

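```bash
python3 - <<'E'
from h import *
c=m.camera_model("wrist"); 
m.move_gripper(32,40)
go([470,-250,120],-.135); go([440,-330,120],-.135); m.pause(.3)
c,im=shot("wrist","w4"); b=blobs(c,im,13,(470,-336),60); print(b)
x,y=b[0][0]
go([x,y,30],-.135,200); r=go([x,y,4],None,30,6); m.pause(.2); z=m.read_eef_pos()[2]; print(r,z)
go([x,y,z+3.5],None,30); m.move_gripper(20,40); print(m.read_finger_gap(),m.read_finger_force(),m.read_force(),m.read_eef_pos(),m.read_time_s())
E
```

```text
[(array([ 469.7, -336. ]), 534, array([352. , 238.3]))]
False 4.176391036436675
19.88200402740662 0.0 [-0.24846812  0.96051506  0.01791882] [ 469.65613551 -335.95663276    7.62074092] 15.7833
```

```bash
python3 - <<'E'
from h import *
c,im=shot("wrist","w5")
s=m.camera_model("side"); u=w2px(s,m.read_eef_pos()).astype(int); print(u)
im2=m.capture("side"); a=im2[max(u[1]-70,0):u[1]+50,u[0]-80:u[0]+80]
print(a.shape)
o=np.zeros((480,800,3),np.uint8); o[:300,:400]=im[100:400,120:520]; a=cv2.resize(a,(400,int(400*a.shape[0]/a.shape[1])));o[:a.shape[0],400:]=a
cv2.imwrite("pics/w5s.png",o[:,:,::-1])
E
```

```text
[303 364]
(120, 160, 3)
```

View pics/w5s.png

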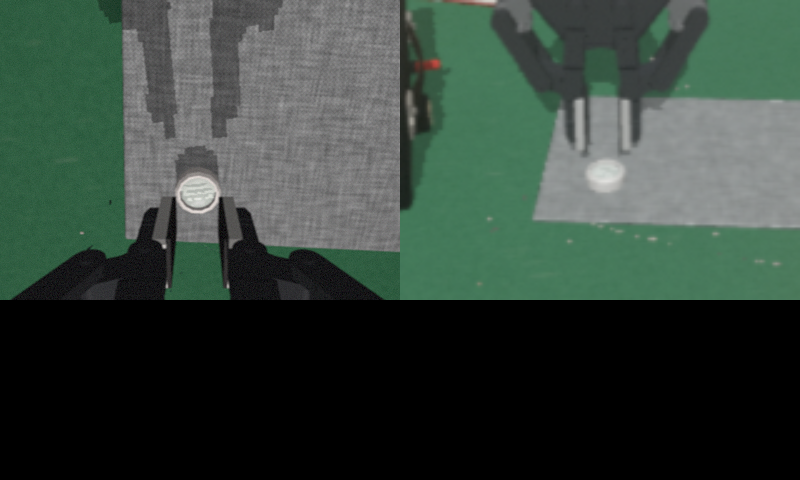

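```bash
python3 - <<'E'
from h import *
m.move_gripper(34,40)
x,y=469.7,-336
try: r=go([x,y,-25],-.135,30,6)
except m.PlanningError as e: print("plan",e); r=None
m.pause(.2); z=m.read_eef_pos()[2]; print(r,z,m.read_force(),m.read_joint_positions(),m.read_time_s())
c,im=shot("wrist","w6")
s=m.camera_model("side"); u=w2px(s,m.read_eef_pos()).astype(int)
im2=m.capture("side"); a=im2[max(u[1]-70,0):u[1]+50,u[0]-80:u[0]+80]
o=np.zeros((300,800,3),np.uint8); o[:300,:400]=im[100:400,120:520]; a=cv2.resize(a,(400,int(400*a.shape[0]/a.shape[1])));o[:,400:]=a
cv2.imwrite("pics/w6s.png",o[:,:,::-1])
E
```

```text
True -22.28426882584889 [0.12438161 0.05869632 5.91222989] [-6.40898683e-01  5.55389973e-01  1.83749136e+00  4.87599801e-05
  7.49565178e-01 -5.05861453e-01] 17.3
```

View pics/w6s.png

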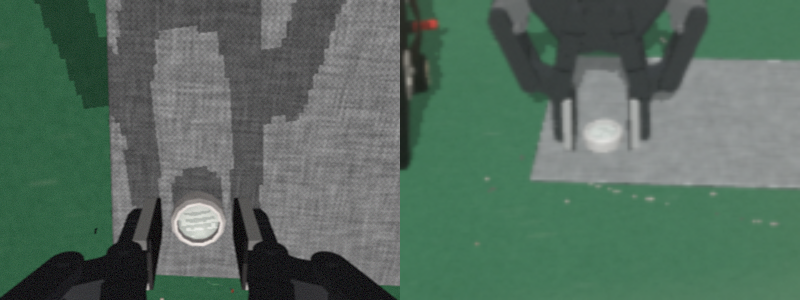

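```bash
python3 - <<'E'
from h import *
x,y=469.7,-336
go([x,y,-17.5],None,40); m.pause(.2); m.move_gripper(18,50); print(m.read_finger_gap(),m.read_finger_force(),m.read_force(),m.read_eef_pos())
go([x,y,30],None,80); m.pause(.1); print(m.read_finger_gap(),m.read_finger_force(),m.read_time_s())
go([x,y+100,90],None,200)
yaw=-.135; T0=np.array([527.3,29.2])
t=T0+np.array([-sin(yaw),cos(yaw)])*-51
go([*t,60],yaw); m.pause(.5); print(t,m.read_eef_pos(),m.read_finger_gap(),m.read_time_s()); c,im=shot("wrist","w7")
cv2.imwrite("pics/w7c.png",cv2.resize(im[100:400,170:490],None,fx=1.8,fy=1.8)[:,:,::-1])
E
```

```text
21.434416000051556 48.858328722417355 [-0.20908148  0.61621026  2.10778458] [ 469.67788017 -336.00082337  -17.40121585]
21.18687743948984 48.935360605828464 19.0
[520.43589414 -21.33596789] [520.44959622 -21.6470697   60.06337122] 21.247114456421382 21.125
```

View pics/w7c.png

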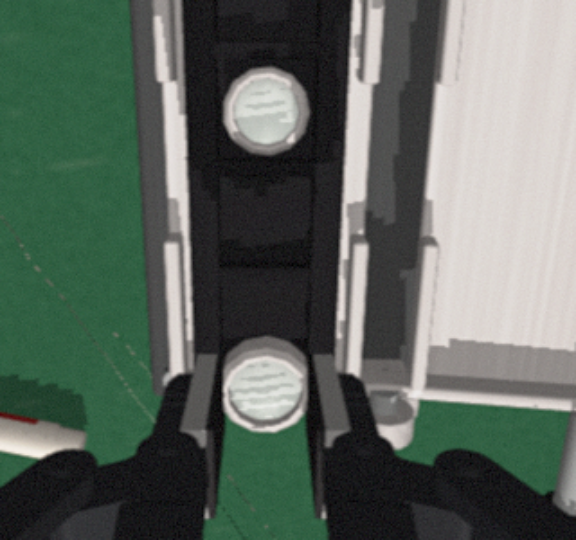

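```bash
python3 - <<'E'
from h import *
x,y=520.4,-21.3
r=go([x,y,34],None,80); r=go([x,y,22],None,25,5); m.pause(.2); p=m.read_eef_pos(); print(r,p,m.read_force(),m.read_finger_gap())
m.move_gripper(29); m.pause(.2)
go([x,y,90],None,100); m.move_gripper(34)
go([x,y,140],None,200); m.pause(.3)
c,im=shot("wrist","w8"); print(blobs(c,im,49.2,(527,29),60),m.read_time_s())
s=m.camera_model("top"); im2=m.capture("top"); print(blobs(s,im2,13,(540,-330),150,170))
o=np.hstack([im[60:460,120:520],cv2.resize(im2[190:310,300:420],(400,400))])
cv2.imwrite("pics/w8c.png",o[:,:,::-1])
E
```

```text
False [520.52032153 -21.32956395  22.13433838] [ 0.15195302 -0.78601468  0.340384  ] 21.504064723271902
[(array([529.7,  45.1]), 765, array([318.6, 154.6])), (array([520.5, -21.2]), 581, array([318.2, 240.7]))] 24.7333
[(array([ 658.4, -418.6]), 1346, array([520.9, 211.5]))]
```

View pics/w8c.png

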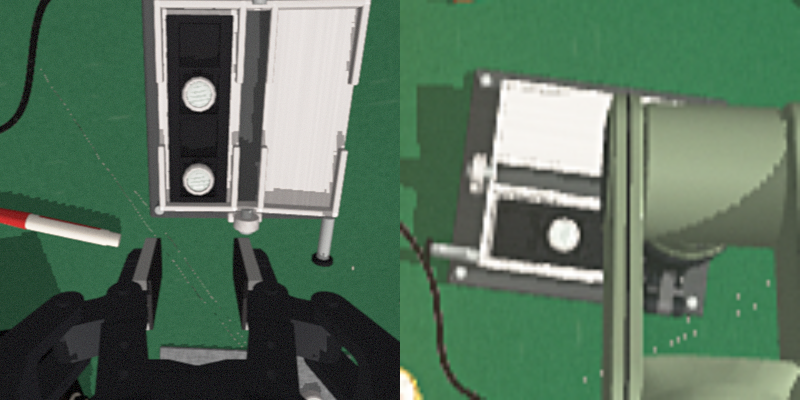

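```bash
python3 - <<'E'
from h import *
go([600,-250,120],1.1); go([600,-325,100],1.1); m.pause(.5)
c,im=shot("wrist","w9"); b=blobs(c,im,13,(580,-330),130); print(b,m.read_time_s())
b=[k for k in b if np.hypot(*(k[0]-[615.5,-328.5]))<5]
assert len(b)==1
x,y=b[0][0]
go([x,y,30],1.1,200); m.pause(.2); r=go([x,y,-17.5],None,60,6); m.pause(.2); print(r,m.read_eef_pos())
m.move_gripper(18,50); print(m.read_finger_gap(),m.read_finger_force())
go([x,y,40],None,80); m.pause(.1); print(m.read_finger_gap(),m.read_finger_force())
go([x-20,y+100,90],None,200)
yaw=-.135; t=np.array([527.3,29.2])+np.array([-sin(yaw),cos(yaw)])*-17
go([*t,60],yaw); m.pause(.5); print(t,m.read_eef_pos(),m.read_finger_gap(),m.read_time_s()); c,im=shot("wrist","w10")
print(blobs(c,im,90.4,t,60,175))
E
```

```text
[(array([ 610.3, -293.5]), 598, array([358.3, 236.3]))] 27.15Traceback (most recent call last):
  File "<stdin>", line 5, in <module>
AssertionError
```

```bash
python3 - <<'E'
from h import *
go([600,-300,80],1.1); m.pause(.4)
c,im=shot("wrist","w9b"); b=blobs(c,im,13,(600,-310),100); print(b,m.read_time_s())
assert len(b)==1
x,y=b[0][0]
go([x,y,30],1.1,200); m.pause(.2); r=go([x,y,-17.5],None,60,6); m.pause(.2); print(r,m.read_eef_pos())
m.move_gripper(18,50); print(m.read_finger_gap(),m.read_finger_force())
go([x,y,40],None,80); m.pause(.1); print(m.read_finger_gap(),m.read_finger_force())
go([x-20,y+100,90],None,200)
yaw=-.135; t=np.array([527.3,29.2])+np.array([-sin(yaw),cos(yaw)])*-17
go([*t,60],yaw); m.pause(.5); print(t,m.read_eef_pos(),m.read_finger_gap(),m.read_time_s()); c,im=shot("wrist","w10")
print(blobs(c,im,90.4,t,60,175))
E
```

```text
[(array([ 610.3, -293.4]), 662, array([332.2, 257.9]))] 27.8583
False [ 610.58288848 -293.53490017  -17.00919233]
21.208352444282635 48.86833541560918
21.246106660918645 48.93432815093547
[525.01196471  12.35467737] [525.05429488  12.3159375   60.02669604] 21.543083755813935 33.4667
[(array([511.4,  66. ]), 1763, array([267.4, 210.8])), (array([531.5,  54.6]), 925, array([318.9, 230.6])), (array([524.7,  10.8]), 1762, array([317. , 322.1])), (array([521.3, -11.9]), 213, array([316.2, 363.2]))]
```

```bash
python3 - <<'E'
from h import *
x,y=525.0,12.8
r=go([x,y,34],None,80); r=go([x,y,22],None,25,5); m.pause(.2); p=m.read_eef_pos(); print(r,p,m.read_force(),m.read_finger_gap())
m.move_gripper(29); m.pause(.2)
go([x,y,90],None,100); m.move_gripper(85)
go([x-25,y+10,150],pi/2-.135); m.pause(.4)
c,im=shot("wrist","w11"); print(blobs(c,im,49.2,(527,29),80),m.read_time_s())
go([525,302,150],pi/2-.135); m.pause(.5)
c,im=shot("wrist","w12")
import pickle; pickle.dump((c,im),open("t.pkl","wb"))
g=im.max(2); mask=((g<60)*255).astype(np.uint8); mask=cv2.morphologyEx(mask,cv2.MORPH_OPEN,np.ones((9,9)))
n,lab,st,ce=cv2.connectedComponentsWithStats(mask)
for i in range(1,n):
    w=px2w(c,*ce[i],18)
    if st[i,4]>2500 and np.hypot(*(w[:2]-[549,305]))<90:
        r=cv2.minAreaRect(cv2.findContours((lab==i).astype(np.uint8),0,2)[0][0]); B=[px2w(c,*k,18)[:2].round(1).tolist() for k in cv2.boxPoints(r)]
        print(st[i],w.round(1),B)
print(m.read_time_s())
E
```

```text
False [525.13410174  12.80484991  22.11882776] [-0.22225079  1.10742064  0.00709915] 21.52693725069208
[(array([584.7,  29.6]), 10969, array([337.2, 324.4])), (array([519.7, -21.6]), 504, array([269.4, 266. ])), (array([524.2,  11.9]), 509, array([308.7, 265.9])), (array([529. ,  44.6]), 511, array([347.1, 266.3])), (array([550.9,  30.8]), 122, array([334.2, 291. ]))] 38.525
[ 251  222  150   57 7201] [547.6 305.4  18. ] [[558.0, 230.5], [510.6, 243.1], [538.3, 378.1], [587.4, 372.3]]
40.1583
```

```bash
cat >> h.py <<'E'
def metric(c,im,z,x0,y0,L=130,s=4):
    """orthophoto of plane z; returns image (col=(y-y0+L)*s,row=(x-x0+L)*s)"""
    w=np.array([[x0-L,y0-L],[x0-L,y0+L],[x0+L,y0+L],[x0+L,y0-L]],float)
    src=np.float32([w2px(c,[a,b,z]) for a,b in w]); dst=np.float32([[(b-y0+L)*s,(a-x0+L)*s] for a,b in w])
    return cv2.warpPerspective(im,cv2.getPerspectiveTransform(src,dst),(2*L*s,2*L*s))
def tray(c,im,z,x0,y0,thr=60,L=130,s=4):
    o=metric(c,im,z,x0,y0,L,s); mk=((o.max(2)<thr)*255).astype(np.uint8); mk=cv2.morphologyEx(mk,cv2.MORPH_OPEN,np.ones((25,25)))
    n,lab,st,ce=cv2.connectedComponentsWithStats(mk); out=[]
    for i in range(1,n):
        if st[i,4]<3000*s*s: continue
        (u,v),(w,h),a=cv2.minAreaRect(cv2.findContours((lab==i).astype(np.uint8),0,2)[0][0])
        if w<h: a+=90; w,h=h,w   # long axis direction a (deg) in image: right=+y, down=+x
        a=(a+90)%180-90
        out.append((round(v/s+x0-L,1),round(u/s+y0-L,1),round(-radians(a),3),round(w/s,1),round(h/s,1)))
    return o,out
E
python3 - <<'E'
from h import *
import pickle
c,im=pickle.load(open("t.pkl","rb")); print("spare",[t for t in tray(c,im,18,548,305)[1]])
c,im=pickle.load(open("d.pkl","rb"))["fix"]
for thr in(30,45,60):print("tray1",tray(c,im,44.7,528,29,thr)[1])
c2,im2=pickle.load(open("d.pkl","rb"))["tile"]; print("spare",[t for t in tray(c2,im2,18,548,305)[1]])
E
```

```text
spare [(548.4, 305.8, -0.199, 140.4, 49.4)]
tray1 []
tray1 [(526.3, 28.7, -0.141, 139.1, 47.1)]
tray1 [(526.4, 28.6, -0.143, 140.0, 47.7)]
spare [(548.6, 305.7, -0.2, 140.3, 48.7)]
```

```bash
python3 - <<'E'
from h import *
m.move_gripper(62)
x,y,th=548.5,305.8,-.2
go([x,y,60],th); m.pause(.3); go([x,y,0],None,120); r=go([x,y,-40],None,30,6); m.pause(.2); z=m.read_eef_pos()[2]; print(r,z,m.read_force())
go([x,y,z+4],None,30); m.pause(.1); m.move_gripper(40,70); print(m.read_finger_gap(),m.read_finger_force(),m.read_eef_pos())
zg=m.read_eef_pos()[2]
go([x,y,zg+3],None,40); m.pause(.1);print(m.read_force()); go([x,y,zg+90],None,150); m.pause(.3)
print(m.read_finger_gap(),m.read_force(),m.read_time_s(),zg)
c,im=shot("wrist","w13")
E
```

```text
True -22.013965045263852 [ 0.0452758  -0.4798173   5.20805494]
46.1959307445816 71.93337857723236 [548.6937541  305.9236564  -17.73807391]
[ 0.63744679 -0.12983883 -0.99358131]
46.22805508145668 [ 1.29300498  0.02011776 -1.06217486] 45.9667 -17.738073912239354
```

```bash
python3 - <<'E'
from h import *
x,y,th=526.6,28.9,-.14
go([x,y+60,90],th); go([x,y,70],th,100); m.pause(.4); print(m.read_eef_pos(),m.read_finger_gap(),m.read_force())
go([x,y,32],None,80); m.pause(.2); r=go([x,y,16.5],None,20,6); m.pause(.2); print(r,m.read_eef_pos(),m.read_force(),m.read_finger_gap(),m.read_time_s())
E
```

```text
[526.63701643  29.13531118  70.09333331] 45.86770905578048 [-0.12231107 -0.54613823 -0.54320279]
True [526.44304045  28.90192826  18.8411092 ] [-0.4295762  -0.2117388   5.57024673] 46.021493760808 49.75
```

```bash
python3 - <<'E'
from h import *
import pickle
x,y=526.6,28.9
m.move_gripper(58); m.pause(.1); go([x,y,70],None,100); go([x-20,y,150],pi/2-.14); m.pause(.4)
c,im=shot("wrist","w14"); pickle.dump((c,im),open("f2.pkl","wb"))
for thr in(45,60,75): print(tray(c,im,54.7,527,29,thr)[1])
c0,_=pickle.load(open("d.pkl","rb"))["fix"]
print("pin",px2w(c0,190,300,51.6),px2w(c0,230,303,51.6), m.read_time_s())
# crop incl. fixture for one look
cv2.imwrite("pics/w14c.png",cv2.resize(im[150:400,180:480],None,fx=2,fy=2)[:,:,::-1])
E
```

```text
[(523.8, 29.4, -0.14, 139.7, 50.3), (607.7, -75.9, 1.165, 110.0, 52.4)]
[(524.0, 29.5, -0.143, 140.7, 50.8), (606.5, -75.4, 1.164, 112.6, 52.8), (616.1, 115.4, -0.0, 86.7, 81.2)]
[(524.2, 29.5, -0.144, 141.5, 51.5), (601.3, 75.7, -0.812, 194.7, 72.9), (606.0, -75.0, 1.167, 113.8, 53.3)]
pin [ 618.37756789 -105.00599505   51.6       ] [621.70993912 -64.58725162  51.6       ] 52.6417
```

View pics/w14c.png

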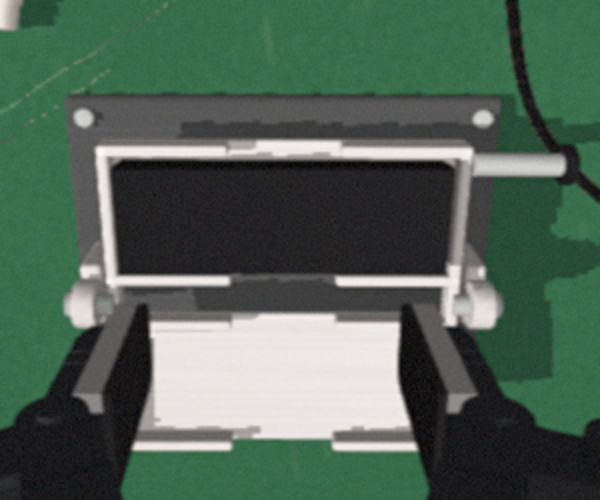

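```bash
cat >> h.py <<'E'
YAW=-.14
def fx(dx,dy): return np.array([dx*cos(YAW)-dy*sin(YAW),dx*sin(YAW)+dy*cos(YAW)])
H=np.array([568.6,24.0])
def swing(a0,a1,n,sgn,th=YAW,vel=60,fmax=45,fs=None):
    """move pin along its arc from angle a0 to a1; sgn=+1 far half, -1 near half (x direction at angle 0)"""
    p0=np.array(m.read_eef_pos())
    for a in np.linspace(a0,a1,n+1)[1:]:
        d=66*(cos(a)-cos(a0))*sgn
        p=p0+[*fx(d,0),66*(sin(a)-sin(a0))]
        r=m.move_l(p,q(th),vel=vel,f_stop=fs); f=np.array(m.read_force())
        if r or np.linalg.norm(f)>fmax: print("stop",r,a,f,m.read_eef_pos()); return a
    return a1
E
python3 - <<'E'
from h import *
m.move_gripper(26)
x,y=619.9,-84.3
go([x,y,90],YAW); m.pause(.4); r=go([x,y,51.6-34],None,80,8); m.pause(.2); print(r,m.read_eef_pos())
m.move_gripper(2,40); print(m.read_finger_gap(),m.read_finger_force(),m.read_force(),m.read_time_s())
a=swing(.1,pi/2,8,1); m.pause(.2); print(a,m.read_force(),m.read_eef_pos(),m.read_finger_gap(),m.read_time_s())
E
```

```text
False [620.24776614 -84.33834709  18.14985477]
8.607084359994772 39.006730914115906 [-2.89388398 -0.73084381  2.66903856] 56.2417
1.5707963267948966 [ 3.20048986  0.92745934 12.81621112] [557.69726606 -75.52720841  80.12160835] 8.076806920746797 59.25
```

```bash
python3 - <<'E'
from h import *
a=swing(pi/2,2.9,7,1); m.pause(.1); print(a,m.read_force(),m.read_eef_pos(),m.read_finger_gap(),m.read_time_s())
a=swing(2.9,3.2,4,1,vel=30,fs=14); m.pause(.1); print(a,m.read_force(),m.read_eef_pos(),m.read_finger_gap(),m.read_time_s())
E
```

```text
2.9 [-4.09354053  3.7336459  -0.18389787] [491.77683855 -66.03436544  28.87479154] 7.830874889850206 61.8
3.2 [-4.06875334  3.25260889  0.28583718] [489.09371551 -65.66366586   8.87361771] 7.899519833214409 63.225
```

```bash
python3 - <<'E'
from h import *
p=np.array(m.read_eef_pos())
r=m.move_l(p+[0,0,-8],vel=15,f_stop=10); m.pause(.1); print(r,m.read_force(),m.read_eef_pos(),m.read_finger_gap(),m.read_time_s())
m.move_gripper(26); m.pause(.2); print(m.read_force()); 
p=np.array(m.read_eef_pos()); m.move_l(p+[0,0,70],vel=150); 
go([470,0,180],pi/2+YAW); m.pause(.4)
c,im=shot("wrist","w15"); s=m.capture("side")
cs=m.camera_model("side"); u=w2px(cs,[568,24,45]).astype(int); a=s[u[1]-50:u[1]+50,u[0]-65:u[0]+65]
o=np.hstack([cv2.resize(im[140:440,160:480],(426,400)),cv2.resize(a,(374,288),interpolation=cv2.INTER_CUBIC)[:400] if 0 else np.vstack([cv2.resize(a,(374,288),interpolation=cv2.INTER_CUBIC),np.zeros((112,374,3),np.uint8)])])
cv2.imwrite("pics/w15c.png",o[:,:,::-1]); print(m.read_time_s())
E
```

```text
True [-1.69428125  0.6654171   6.2826342 ] [489.0165033  -65.58132922   8.25654007] 8.061295192662904 63.6
[-0.03599213  0.28247929 -1.01629575]
66.525
```

```bash
python3 - <<'E'
from h import *
import pickle
c0,_=pickle.load(open("d.pkl","rb"))["fix"]; print("pin",px2w(c0,412,198,45),px2w(c0,455,203,45))
x,y=H+fx(-66,99.5); print(x,y)
m.move_gripper(26)
go([x,y,80],YAW); m.pause(.4); r=go([x,y,9.5],None,80,8); m.pause(.2); print(r,m.read_eef_pos())
m.move_gripper(2,80); print(m.read_finger_gap(),m.read_finger_force(),m.read_force(),m.read_time_s())
a=swing(0,pi/2,9,-1,vel=50); m.pause(.2); print(a,m.read_force(),m.read_eef_pos(),m.read_finger_gap(),m.read_time_s())
E
```

```text
pin [514.809088   113.08183702  45.        ] [519.47251876 154.02743936  45.        ]
517.1302841570675 131.736337189677
False [517.47420207 131.81856669   9.99937191]
6.633121938577268 78.28088164329529 [-0.3133786   0.17468122  3.71126653] 70.2833
1.5707963267948966 [-9.07151577 -2.1955797  14.25786194] [582.72322571 121.18416992  80.39176242] 6.679900698367851 73.9417
```

```bash
python3 - <<'E'
from h import *
print(m.read_eef_pos(),m.read_force())
a=swing(pi/2,2.9,7,-1,vel=50); m.pause(.1); print(a,m.read_force(),m.read_eef_pos(),m.read_finger_gap(),m.read_time_s())
a=swing(2.9,3.14,3,-1,vel=30,fs=14); m.pause(.1); print(a,m.read_force(),m.read_eef_pos(),m.read_finger_gap(),m.read_time_s())
p=np.array(m.read_eef_pos()); r=m.move_l([p[0],p[1],p[2]-12],vel=15,f_stop=12); m.pause(.1); print(r,m.read_force(),m.read_eef_pos(),m.read_finger_gap(),m.read_time_s())
E
```

```text
[582.72322571 121.18416992  80.39176242] [-9.07151577 -2.1955797  14.25786194]
2.9 [1.15096631 0.57315438 1.56392259] [645.62342655 112.76331444  29.9590498 ] 1.9827866372865168 76.85
stop True 3.06 [-3.72994907  0.59337061  9.23055303] [646.42982069 112.63673736  25.23505677]
3.06 [-3.68632912 -0.0572707  10.20583186] [646.45079991 112.62571762  25.18486839] 1.8286892400593007 77.4917
True [-2.20331206  0.51613046  7.67464498] [646.39415603 112.65039054  25.32492102] 2.0495520687707423 77.9333
```

```bash
python3 - <<'E'
from h import *
p=np.array(m.read_eef_pos()); m.move_l(p+[0,0,80],vel=150); m.move_gripper(26)
go([540,40,190],pi/2+YAW); m.pause(.4)
c,im=shot("wrist","w16"); s=m.capture("side")
import pickle; pickle.dump((c,im),open("f3.pkl","wb"))
cs=m.camera_model("side"); u=w2px(cs,[568,24,45]).astype(int); a=s[u[1]-50:u[1]+50,u[0]-65:u[0]+65]
o=np.hstack([cv2.resize(im[140:380,190:450],(433,400),interpolation=cv2.INTER_CUBIC),np.vstack([cv2.resize(a,(367,288),interpolation=cv2.INTER_CUBIC),np.zeros((112,367,3),np.uint8)])])
cv2.imwrite("pics/w16c.png",o[:,:,::-1]); print(m.read_time_s())
E
```

```text
80.9583
```

View pics/w16c.png

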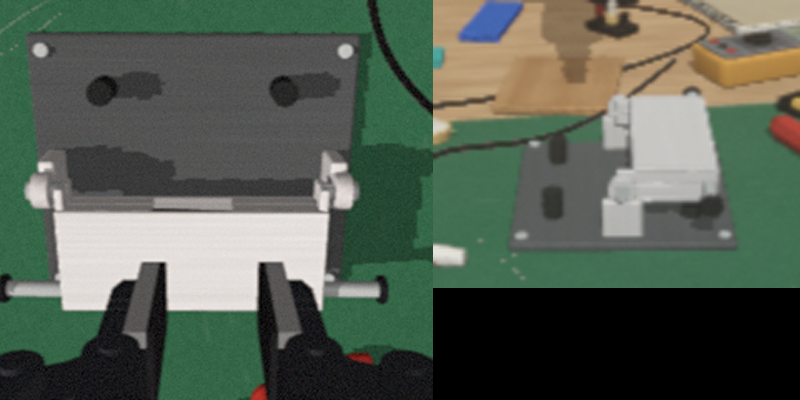

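```bash
python3 - <<'E'
from h import *
import pickle
c,im=pickle.load(open("f3.pkl","rb")); print(px2w(c,403,314,45))
x,y=H+fx(66,99.5); print(x,y)
go([x,y,80],YAW); m.pause(.4); r=go([x,y,5],None,80,8); m.pause(.2); print(r,m.read_eef_pos())
m.move_gripper(2,60); m.pause(.2); print(m.read_finger_gap(),m.read_finger_force(),m.read_force(),m.read_eef_pos(),m.read_time_s())
a=swing(pi,pi*.75,4,-1,vel=40); m.pause(.2); print(a,m.read_force(),m.read_eef_pos(),m.read_finger_gap(),m.read_time_s())
E
```

```text
[649.33346015 115.77819832  45.        ]
647.8387956571356 113.3166460566378
False [648.16636451 113.37051335   5.58821357]
7.683995115592731 58.532291650772095 [-0.35515302 -0.51126242  4.13734179] [648.14481338 113.33784582   5.44875287] 84.6333
2.356194490192345 [ 6.24841694 -1.97278291  2.67606764] [630.92622109 115.87311991  53.43605383] 7.746924425139923 86.7417
```

```bash
python3 - <<'E'
from h import *
a=swing(pi*.75,.25,12,-1,vel=50); m.pause(.2); print(a,m.read_force(),m.read_eef_pos(),m.read_finger_gap(),m.read_time_s())
a=swing(.25,-.05,4,-1,vel=30,fs=12); m.pause(.2); print(a,m.read_force(),m.read_eef_pos(),m.read_finger_gap(),m.read_time_s())
E
```

```text
0.25 [-2.13274355  4.26845088 -2.06031333] [519.67828884 131.64165113  22.41109416] 7.691935134184038 91.5333
stop True -0.05 [-2.00627742  0.5370082   7.46788003] [517.65357974 132.27886571   3.78366414]
-0.05 [-3.09514646 -0.11466647  7.54938497] [517.65913111 132.28089731   3.80596221] 7.528191791630435 92.9667
```

```bash
python3 - <<'E'
from h import *
import pickle
m.move_gripper(26); m.pause(.1)
p=np.array(m.read_eef_pos()); m.move_l(p+[0,0,90],vel=150); m.move_gripper(70)
# camera on the robot side of the far half, image aligned with the fixture
go([*(H+fx(-10,0)),200],pi/2+YAW); m.pause(.5)
c,im=shot("wrist","w17"); pickle.dump((c,im),open("f4.pkl","wb"))
for thr in(45,60,75): print(tray(c,im,54.7,610,18,thr)[1])
print(H+fx(41.5,0),m.read_time_s())
o=metric(c,im,54.7,610,18)
# brightness profile across x through the tray middle (y=18) and lens visibility
g=o.max(2); print([int(g[(k+130)*4-2:(k+130)*4+2,500:540].mean()) for k in range(-60,61,4)])
n=blobs(c,im,50,(610,18),90); print(n)
E
```

```text
[(603.8, 18.3, -0.155, 140.0, 51.2), (688.2, -75.6, 1.571, 103.0, 72.7)]
[(603.9, 18.4, -0.152, 141.0, 51.9), (687.2, -75.4, 1.571, 105.0, 73.2)]
[(603.9, 18.5, -0.152, 141.9, 52.4), (686.6, -71.0, 1.571, 106.2, 82.0)]
[609.69396384  18.20896074] 96.7333
[209, 133, 87, 61, 59, 157, 208, 64, 22, 34, 34, 34, 35, 34, 34, 33, 35, 35, 32, 33, 98, 103, 103, 103, 105, 104, 104, 105, 108, 105, 105]
[(array([528.9,  39.1]), 10789, array([327.3, 190.6])), (array([599.7, -46.9]), 695, array([253.1, 270.9])), (array([642.3,  71.2]), 203, array([371.8, 293.6]))]
```

```bash
python3 - <<'E'
from h import *
import pickle
m.move_gripper(62)
x,y,th=607,18.4,-.147
go([x,y,80],th); m.pause(.4); go([x,y,45],None,100); r=go([x,y,20.5],None,30,6); m.pause(.2); print(r,m.read_eef_pos(),m.read_force())
m.move_gripper(40,60); m.pause(.1); print(m.read_finger_gap(),m.read_finger_force(),m.read_force(),m.read_eef_pos())
p=np.array(m.read_eef_pos()); m.move_l(p+[0,0,12],vel=25); m.pause(.3); print(m.read_force(),m.read_finger_gap())
m.move_l(p+[0,0,90],vel=120); m.pause(.3); print(m.read_force(),m.read_finger_gap(),m.read_time_s())
go([560,160,110],-.18,vel=200)
x,y,th=548.5,305.8,-.2
go([x,y,60],th); m.pause(.3); print(m.read_finger_gap(),m.read_force())
c,im=shot("wrist","w18")
# tray seen below the hand?
g=im.max(2); print("dark px",int((g[150:420,100:540]<45).sum()))
E
```

```text
False [607.1513286   18.36233989  20.70697001] [-0.06415977 -0.08242554 -0.261764  ]
46.23991710607794 61.8702757358551 [-0.60281327 -0.86353577  5.94012003] [607.26306949  18.40360786  21.13351124]
[ 0.33960701  0.38094801 -0.16606929] 46.125797556997526
[ 0.57701493  0.07252151 -0.43857573] 45.99706920779471 102.8833
46.107356662795404 [-0.01051773  0.27284993 -1.21757954]
dark px 45187
```

```bash
python3 - <<'E'
from h import *
x,y=548.5,305.8
go([x,y,5],None,100); m.pause(.2); r=go([x,y,-21],None,20,5); m.pause(.2); print(r,m.read_eef_pos(),m.read_force(),m.read_finger_gap())
m.move_gripper(62); m.pause(.2); go([x,y,60],None,120)
go([525,302,150],pi/2-.14); m.pause(.5)
c,im=shot("wrist","w19"); print("tile",tray(c,im,18,548,305)[1])
go([*(H+fx(-10,0)),200],pi/2+YAW); m.pause(.5)
c,im=shot("wrist","w20"); 
for thr in (45,60):print("far",tray(c,im,44.7,610,18,thr)[1])
import pickle; pickle.dump((c,im),open("f5.pkl","wb"))
o=metric(c,im,44.7,607,18,90,4); cv2.imwrite("pics/f5.png",o[:,:,::-1])
# circular things in the tray
g=cv2.GaussianBlur(cv2.cvtColor(o,cv2.COLOR_RGB2GRAY),(5,5),0)
cs=cv2.HoughCircles(g,cv2.HOUGH_GRADIENT,1,80,param1=80,param2=18,minRadius=36,maxRadius=60)
if cs is not None: print([(round(v/4+607-90,1),round(u/4+18-90,1),round(r/4,1)) for u,v,r in cs[0]])
# brightness along the tray's long axis
L=np.array([607,18.4]); print([int(g[int((L[0]+k*.145-517)*4)-6:int((L[0]+k*.145-517)*4)+6,int((L[1]+k-(-72))*4)-4:int((L[1]+k+72)*4)+4].mean()) for k in range(-68,69,4)])
print(m.read_time_s())
E
```

```text
True [548.42466181 305.73555682 -15.49045721] [ 0.33877994 -0.25205378  4.82259165] 45.808204393227705
tile [(546.3, 305.5, -0.215, 140.4, 49.2)]
far [(605.9, 18.3, -0.18, 138.9, 48.9)]
far [(606.1, 18.3, -0.178, 139.7, 49.7), (689.2, -78.0, 1.571, 101.0, 68.0)]
[(np.float32(598.4), np.float32(-33.1), np.float32(9.7)), (np.float32(603.9), np.float32(2.9), np.float32(13.1)), (np.float32(609.6), np.float32(32.9), np.float32(12.9))]
[34, 104, 74, 30, 31, 30, 31, 142, 24, 25, 126, 57, 30, 31, 32, 30, 132, 25, 192, 29, 31, 31, 30, 83, 66, 28, 26, 23, 33, 33, 32, 34, 34, 29, 38]
111.7667
```

```bash
python3 -c "
from workcell import manip as m
m.pause(.3); print(m.finish_job(),m.read_time_s())"
```

```text
the job is handed in; nothing more can be done
the job is handed in; nothing more can be done
```

The job is handed in at about 112 s: the last image shows all three lenses back side up in the spare tray in the far half, the near half is swung back open, and the emptied first tray lies face down on the wooden tile.

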